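# Park and lock the deburring wheel

## Task

Turn the free-spinning wheel of the bench deburring machine by its rim until its yellow mark, hidden down in the trough at the start, stands at the very top beside the red pointer and the wheel is still. Then slide the red-knobbed index bolt all the way towards the wheel so that it enters the notch and locks the wheel there, and let go. The other things on the counter must stay where they are.

Things in the scene. Friction and masses are not known exactly. Their poses are not given: they have to be found in the camera images.
- machine: Bench deburring machine, fixed to the counter; base plate x -110 to 110, y -50 to 200 mm. Origin on the counter under the wheel's centre; x points away from the robot's side (give or take 14 degrees), y along the wheel's axle towards the grey motor, z up. The mm positions below are in this frame.
- wheel_hub (a point): Fixed point on the axle at the disc's middle, 125 mm above the machine's origin. Wheel: upright disc, radius 90, 24 mm thick (y -12 to 12), black rubber rim. On its motor side a brass index ring of outer radius 56 stands 18 mm proud (to y 30), so the outer 34 mm of the disc is bare on both faces; on the other face a hub of radius 22 stands out 8 mm.
- trough_edge (a point): Middle of the upper edge of the robot-side wall of the blue trough in which the wheel's lower part is sunk: walls at x -107 to -101, x 101 to 107 and y -36 to -30, all up to height 105 mm. Above that the rim is bare on the robot's side.
- motor_top (a point): Centre of the top of the grey motor box: x -65 to 65, y 55 to 190, top at height 152 mm.
- shield_edge (a point): Middle of the robot-side edge of the clear eye shield over the wheel: x -46 to 60, y -52 to 52, 4 mm thick, height 276 mm at this edge, 250 at the far one, where a dark bar (x 48 to 62, y -48 to 75, from height 238) carries it. It bars a gripper from straight above: take the rim from the robot's side, tool tilted about 32 degrees, between 34 and 74 degrees from the top.
- pointer (a point): Tip of the fixed red pointer, beside the top of the wheel: x 0, y 23 to 45, height 215 to 219 mm, on a thin red upright at y 48.
- wheel_mark (a point): The yellow mark: a 16 mm wide stripe across the rim that comes 24 mm down each face. The point lies on the rim's surface (90 mm from the axle), mid-thickness; its z axis points radially outward, so straight up when the mark is at the top. The notch in the index ring is in line with it.
- wheel (a joint): Wheel angle in rad: 0 (or 6.283) with the mark at the top, growing as the mark goes from the top away from the robot and down (positive about the machine's y). Starts between 1.8 and 4.5, mark low; turns more than a full turn either way. Spins freely with slight bearing drag (0.015 N m), so it stays put if let go at rest; weighs 0.6 to 1.1 kg.
- index_bolt (a joint): Travel of the index bolt in m: 0 to 0.004 at the start, 0.024 fully home; slides towards the wheel (-y), needs about 2 N. Its 9 mm rod lies at height 171 mm, x 0; its end enters the notch of the index ring (about 18 mm wide, so the mark must be within about 5 degrees of the top); elsewhere it meets the ring after 8 mm and stops.
- bolt_knob (a point): Centre of the head of the bolt's upright red knob: head 22 mm diameter, height 205 to 219 mm, on a 16 mm stem up from the rod. The point is at height 212 mm, x 0, y 130 mm less the bolt's travel. Dark guides stand on the motor at y 57 to 75 and 161 to 179 (x -14 to 14, top at 185 mm).
- padlock: Bystander: brass padlock lying flat, body 55 x 62 x 26 mm with steel shackle towards its +y (75 mm from the origin). Origin under the body's centre.
- blank_box: Bystander: closed cardboard box of key blanks, 75 x 110 x 51 mm. Origin under its centre.
- screwdriver: Bystander: screwdriver with green handle, 170 mm, lying along its x axis, tip towards +x. Origin at the middle of its underside.

How it is judged (in metres and radians):
On the way, in this order (a step that is already met when the one before it is completed fails the run):
1. the yellow mark stands at the top, within about 5 degrees, with the wheel still and the bolt not yet in the ring (angle between wheel_mark's own z axis and vertical below 0.1 rad and velocity of joint wheel between -0.15 and 0.15 rad/s and value of joint index_bolt below 0.009 m), for 0.2 s.
2. the index bolt is slid home into the notch (value of joint index_bolt above 0.019 m and angle between wheel_mark's own z axis and vertical below 0.12 rad), for 0.1 s.
At the end, for the whole second after the job is handed in: The yellow mark is within 0.12 rad (7 degrees) of the top, the wheel is still (under 0.1 rad/s), and the index bolt is slid in by more than 19 of its 24 mm, held through the last second (all of step 2 and velocity of joint wheel between -0.1 and 0.1 rad/s); the robot touches nothing.
It fails at once if the padlock is moved more than 30 mm (distance of padlock from where it was at the start of the episode above 0.03 m).
It fails at once if the box of key blanks is moved more than 30 mm (distance of blank_box from where it was at the start of the episode above 0.03 m).
It fails at once if the screwdriver is moved more than 30 mm (distance of screwdriver from where it was at the start of the episode above 0.03 m).
It also fails if it takes over 72 s, if anything falls off the work surface, if the arm or the gripper's body presses on something with over 40 N, if the wrist force passes 120 N, or if a joint passes its speed limit or range.

## Robot

A 6-joint arm with a two-finger parallel gripper is mounted at the origin on the work surface. World frame = base frame: x ahead of the robot, y to its left, z up, the work surface at z = 0. Lengths are in mm, angles in rad, forces in N, time in s.
With the tool pointing down it reaches from about 300 to 950 mm from the base axis. Payload 3.1 kg.
Tool frame: the origin (TCP) lies at the very end of the fingers, on their centre line; the grasp point (between the pads) lies 19 mm behind it; z points along the fingers, y is the direction in which the jaws open and shut (so a half turn about z gives the same grasp; the last joint's range is limited). The gripper opens to 85 mm and grips with 20 to 120 N. Pads are 22 mm wide; open, the fingers measure 114 mm over their backs; the gripper's body (76 mm by 85 mm) begins 54 mm behind the grasp point. The pads swing forward as they close: fully open they stand 13 mm farther back than shut.
Start: joints at [1.12, 0.308, 1.634, -0, 1.2, -0.07], TCP at [232.315, 580.226, 231.272] pointing down, gripper open.
Joint ranges: [-3.06, 3.06], [-0.79, 1.96], [0.05, 2.63], [-1.19, 4.34], [0.05, 2.64], [-2.94, 2.94]. Speed limits (rad/s): [2.79, 2.79, 3.14, 3.14, 3.14, 3.14].

## Interface

Orientations are given as a unit quaternion [w, x, y, z].
In Python, from station import env gives the robot as it stands.
- The arm moves only by the tool jog_arm, never from a script. Its argument "steps" is a list of rows, each an object with "linear": the shift along the tool's x, y, z in cm, a list of three; "yaw": the turn about the tool's z in rad; "fingers": the opening, from 0 (shut) to 1 (fully open). In form: [{"linear": [dx, dy, dz], "yaw": yaw, "fingers": fingers}, ...]. A call has 1 to 8 rows; each row is the pose to reach, as a shift and turn from the pose commanded when the call began, along the tool's axes at that moment; what a row does not reach only later rows make up. A row lasts 1/12 s, in which the tool goes at most 41.7 mm and 7.16 degrees, less where a joint would pass 70% of its speed; a pose out of reach is approached as far as the arm can. A call with a gripper value outside its range is refused whole. The fingers move at their own pace and stop on an object; "newtons" is the grip in N (left out, the last holds). Time passes only in rows, so rows that repeat a pose let the fingers close. It gives the time, the measured TCP pose, the force and the opening at its end, in the units of the state.
- env.observe(): the state, without advancing time (a new reading comes with each control period).
- env.snapshot(name): name is "scene" or "side" or "wrist"; returns a dict with "img" (400x640x3 uint8, red, green, blue), "intrinsics" (3x3 intrinsics, pixels), "cam_to_world" (4x4, takes a point from camera to world coordinates). Camera axes: x right, y up, looking along -z (the intrinsics and any distortion apply to the point x, -y, -z); pixel columns grow to the right and rows downward; lengths in mm; the calibration is good to about 2 mm. A picture is of the moment at which its call begins. There is no depth.
- env.job_done(): hands the job in, once; it reports no verdict.
The state is a dict: "time_s": time; "qpos": joint angles; "qvel": joint speeds; "joint_efforts": joint torques, N m; "tcp_pos": TCP position; "eef_rot": TCP orientation; "force": force on the tool from outside, world axes, zero at the start; "moment": the same for the moment, N m; "opening": finger opening in mm.
Only numpy, scipy, OpenCV 4.12 (cv2) and the standard library are available. Lean on these libraries where they do the work, as an engineer would, in place of code of your own. Each camera call takes 0.05 s, during which the arm holds its last target.

## Working session

There is one attempt and no reset: what is moved stays moved. The work goes in short steps, Python scripts to look and compute and a tool call to move; the robot and the scene stay as the last step left them, time stands still between calls to the robot, and variables do not carry over. Pictures are saved under pics/ and viewed, and the job is handed in when it is done.

Besides the shell and the picture viewer there is one more tool, called as name(argument=value, ...), one argument or row to a line, values as JSON. jog_arm: Moves the arm, as the interface text tells. Its arguments: {"type":"object","properties":{"steps":{"type":"array"},"newtons":{"type":"number"}},"required":["steps"]}

```bash
ls; mkdir -p pics; python3 - <<'E'
from station import env
import cv2,numpy as np
s=env.observe();print(s)
for n in ["scene","side","wrist"]:
    d=env.snapshot(n);cv2.imwrite(f"pics/{n}0.png",d["img"][:,:,::-1]);np.savez(f"pics/{n}0.npz",**d);print(n,d["intrinsics"].tolist(),np.round(d["cam_to_world"],3).tolist(),[k for k in d])
E
```

```text
pics
{'time_s': 0.0, 'qpos': array([ 1.12031786e+00,  3.08964559e-01,  1.63522178e+00, -1.44868710e-05,
        1.19969175e+00, -6.97110650e-02]), 'qvel': array([ 0.00032788,  0.00045699, -0.00142775,  0.00156186,  0.00049899,
       -0.00106361]), 'joint_efforts': array([ 1.86718768e-03, -4.15248549e+01, -2.76669985e+01, -5.09744336e-05,
        1.01578984e-02,  2.43401809e-05]), 'tcp_pos': array([231.94223704, 579.47007014, 230.05548133]), 'eef_rot': array([-2.87354421e-04,  1.89232968e-01,  9.81931555e-01, -1.10601711e-03]), 'force': array([-0.16053267, -0.77804778, -0.39737596]), 'moment': array([-0.01242073, -0.00084417, -0.00695782]), 'opening': 85.22387479813493}
scene [[486.3779649105024, 0.0, 317.9207039395918], [0.0, 486.3779649105024, 203.33715658339116], [0.0, 0.0, 1.0]] [[0.728, -0.604, 0.324, 864.872], [0.686, 0.638, -0.35, -358.733], [0.005, 0.477, 0.879, 995.358], [0.0, 0.0, 0.0, 1.0]] ['img', 'intrinsics', 'cam_to_world']
side [[402.64898895647724, 0.0, 320.85508807598086], [0.0, 402.64898895647724, 196.35832479647013], [0.0, 0.0, 1.0]] [[0.998, 0.025, -0.053, 502.018], [-0.058, 0.536, -0.842, -766.02], [0.008, 0.844, 0.536, 643.388], [0.0, 0.0, 0.0, 1.0]] ['img', 'intrinsics', 'cam_to_world']
wrist [[321.8494694509902, 0.0, 318.27289364677813], [0.0, 321.8494694509902, 195.271110362048], [0.0, 0.0, 1.0]] [[0.372, -0.882, -0.289, 157.838], [0.928, 0.353, 0.117, 609.999], [-0.001, -0.311, 0.95, 372.045], [0.0, 0.0, 0.0, 1.0]] ['img', 'intrinsics', 'cam_to_world']
```

View pics/scene0.png

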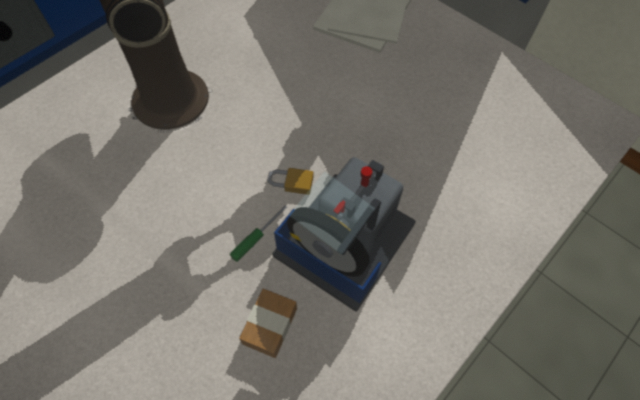

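View pics/side0.png

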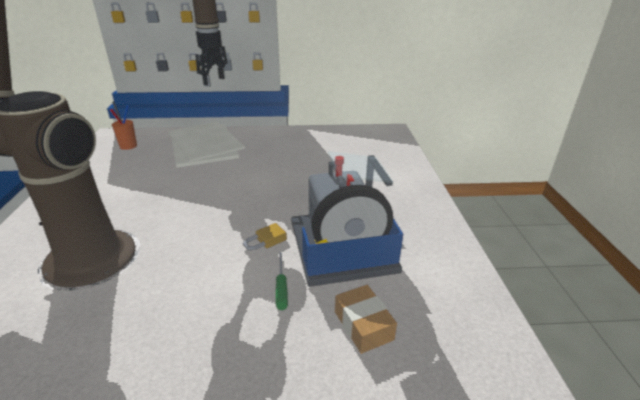

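View pics/wrist0.png

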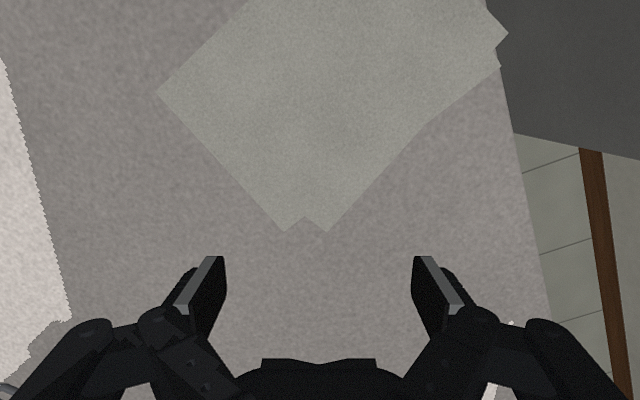

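```bash
python3 - <<'E'
import cv2
a=cv2.imread("pics/scene0.png")[150:310,260:420]
cv2.imwrite("pics/scene0z.png",cv2.resize(a,(800,800),interpolation=cv2.INTER_CUBIC)[:, :][0:600] )
cv2.imwrite("pics/scene0z2.png",cv2.resize(a,(800,800),interpolation=cv2.INTER_CUBIC)[300:800])
a=cv2.imread("pics/side0.png")[145:290,280:420]
cv2.imwrite("pics/side0z.png",cv2.resize(a,None,fx=4,fy=4,interpolation=cv2.INTER_CUBIC))
E
```

```text
(no output)
```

View pics/scene0z.png

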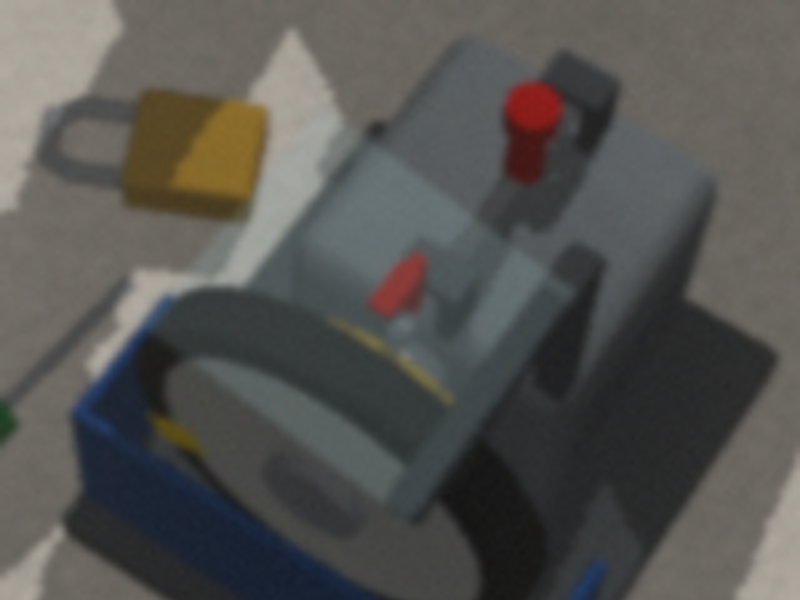

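View pics/scene0z2.png

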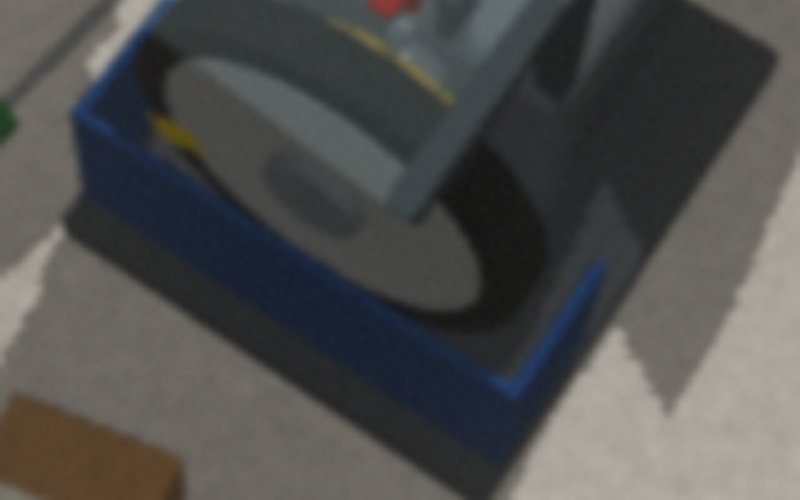

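View pics/side0z.png

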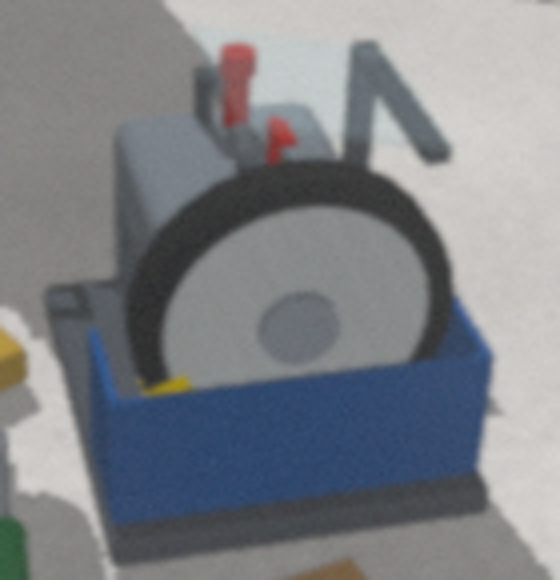

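```bash
cat > h.py <<'E'
import numpy as np,cv2
def proj(d,P):
    P=np.atleast_2d(P).astype(float);T=d["cam_to_world"];R=T[:3,:3];c=(P-T[:3,3])@R
    v=np.c_[c[:,0],-c[:,1],-c[:,2]]@d["intrinsics"].T
    return v[:,:2]/v[:,2:]
def m2w(p,P):
    c,s=np.cos(p[2]),np.sin(p[2]);P=np.atleast_2d(P).astype(float)
    return P@np.array([[c,-s,0],[s,c,0],[0,0,1]]).T+[p[0],p[1],0]
E
python3 - <<'E'
from h import *
from scipy.optimize import least_squares
sc=dict(np.load("pics/scene0.npz"));si=dict(np.load("pics/side0.npz"))
A=[([0,128,219],(533,105)),([-107,-36,105],(75,412)),([107,-36,105],(512,696))]
B=[([-107,-36,105],(110,404)),([107,-36,105],(492,355)),([0,-20,125],(299,328)),([0,128,219],(238,50))]
def f(p):
    r=[]
    for d,L,k,o in((sc,A,5,(260,150)),(si,B,4,(280,145))):
        r+=list((proj(d,m2w(p,[a for a,_ in L]))-(np.array([b for _,b in L],float)/k+o)).ravel())
    return np.array(r)
s=least_squares(f,[650,100,0],x_scale=[100,100,1]);print(s.x,np.round(s.fun.reshape(-1,2),1))
np.save("pose.npy",s.x)
p=s.x
# mark: angle th -> point on front face y=-12, r 78
for th in np.arange(3.8,4.8,.1):
    q=m2w(p,[[78*np.sin(th),-12,125+78*np.cos(th)]])
    print(round(th,1),np.round((proj(si,q)-[280,145])*4),np.round((proj(sc,q)-[260,150])*5))
R=m2w([0,0,p[2]],np.eye(3));print(R)
E
```

```text
[ 6.16233306e+02 -6.09841918e+01  1.49134475e-01] [[ 0.3 -0.8]
 [-1.4 -1.2]
 [ 0.9  0.4]
 [-0.2  0.1]
 [ 0.9 -0. ]
 [ 0.3  0.8]
 [ 0.1  0.1]]
3.8 [[207. 422.]] [[224. 480.]]
3.9 [[197. 416.]] [[212. 467.]]
4.0 [[188. 410.]] [[201. 455.]]
4.1 [[179. 402.]] [[191. 443.]]
4.2 [[172. 394.]] [[182. 431.]]
4.3 [[166. 384.]] [[175. 419.]]
4.4 [[161. 374.]] [[169. 408.]]
4.5 [[158. 364.]] [[164. 398.]]
4.6 [[155. 353.]] [[161. 388.]]
4.7 [[154. 341.]] [[159. 379.]]
[[ 0.98890005  0.14858227  0.        ]
 [-0.14858227  0.98890005  0.        ]
 [ 0.          0.          1.        ]]
```

```bash
cat >> h.py <<'E'
from scipy.spatial.transform import Rotation as Ro
def toolR(s):
    w,x,y,z=s["eef_rot"];return Ro.from_quat([x,y,z,w]).as_matrix()
def where(s,p):
    c,sn=np.cos(p[2]),np.sin(p[2]);d=s["tcp_pos"]-[p[0],p[1],0]
    m=np.array([[c,sn,0],[-sn,c,0],[0,0,1]])@d
    return m
def shift(s,p,t):  # cm in tool axes
    return np.round(toolR(s).T@(m2w(p,[t])[0]-s["tcp_pos"])/10,2)
def yawneed(s,p):
    R=toolR(s);ym=np.array([-np.sin(p[2]),np.cos(p[2]),0]);v=R.T@ym
    return np.arctan2(-v[0],v[1])
E
python3 - <<'E'
from h import *;from station import env
p=np.load("pose.npy");s=env.observe()
print(where(s,p),yawneed(s,p),shift(s,p,[-150,0,250]),toolR(s).round(3))
E
```

```text
[-284.78026242  690.60373334  230.29727339] -0.529876925849887 [-46.53 -52.78  -1.88] [[-0.928  0.372 -0.001]
 [ 0.372  0.928 -0.002]
 [ 0.    -0.002 -1.   ]]
```

jog_arm(
  steps=[
    {"linear": [-2.5,-2.8,-0.1],"yaw": -0.07,"fingers": 0.6},
    {"linear": [-5,-5.6,-0.2],"yaw": -0.14,"fingers": 0.6},
    {"linear": [-7.5,-8.4,-0.3],"yaw": -0.21,"fingers": 0.6},
    {"linear": [-10,-11.2,-0.5],"yaw": -0.28,"fingers": 0.6},
    {"linear": [-12.5,-14,-0.7],"yaw": -0.35,"fingers": 0.6},
    {"linear": [-15,-16.8,-0.9],"yaw": -0.42,"fingers": 0.6},
    {"linear": [-17.5,-19.6,-1.1],"yaw": -0.49,"fingers": 0.6},
    {"linear": [-20,-22.4,-1.3],"yaw": -0.53,"fingers": 0.6},
  ],
)

```text
time_s: 0.82
tcp_pos: [334.7, 296.1, 244.2]
eef_rot: [-0.0, -0.076, 0.997, -0.0]
force: [0.5, 0.3, 0.2]
opening: 51.4
```

```bash
cat > w.py <<'E'
from h import *;from station import env;import sys
p=np.load("pose.npy");s=env.observe()
print(round(s["time_s"],2),where(s,p).round(1),"yaw",round(yawneed(s,p),3),"tilt",toolR(s)[2].round(3),"F",s["force"].round(1),"open",round(s["opening"],1),"q",s["qpos"].round(2))
if len(sys.argv)>1: print(shift(s,p,[float(v) for v in sys.argv[1:4]]))
E
python3 w.py -150 0 250
```

```text
0.82 [-225.3  395.   244.2] yaw 0.004 tilt [ 0. -0. -1.] F [0.5 0.3 0.2] open 51.4 q [ 0.63 -0.06  2.02 -0.    1.18 -1.1 ]
[ -7.39 -39.53  -0.58]
```

jog_arm(
  steps=[
    {"linear": [-0.7,-4,-0.1],"yaw": 0,"fingers": 0.6},
    {"linear": [-1.4,-8,-0.2],"yaw": 0,"fingers": 0.6},
    {"linear": [-2.1,-12,-0.3],"yaw": 0,"fingers": 0.6},
    {"linear": [-2.8,-16,-0.4],"yaw": 0,"fingers": 0.6},
    {"linear": [-3.5,-20,-0.5],"yaw": 0,"fingers": 0.6},
    {"linear": [-4.2,-24,-0.6],"yaw": 0,"fingers": 0.6},
    {"linear": [-4.9,-28,-0.6],"yaw": 0,"fingers": 0.6},
    {"linear": [-5.6,-32,-0.6],"yaw": 0,"fingers": 0.6},
  ],
)

```text
time_s: 1.48
tcp_pos: [437.7, -12.2, 250.4]
eef_rot: [0.0, -0.074, 0.997, 0.0]
force: [0.8, 0.3, 0.1]
opening: 51.2
```

```bash
python3 w.py -150 0 210
```

```text
1.48 [-169.3   74.8  250.4] yaw -0.0 tilt [-0.001 -0.    -1.   ] F [0.8 0.3 0.1] open 51.2 q [-0.13 -0.09  2.03  0.    1.2  -1.85]
[-1.93 -7.48  4.04]
```

jog_arm(
  steps=[
    {"linear": [-0.7,-3.5,1],"yaw": 0,"fingers": 0.6},
    {"linear": [-1.4,-6,2],"yaw": 0,"fingers": 0.6},
    {"linear": [-1.9,-7.5,3.5],"yaw": 0,"fingers": 0.6},
    {"linear": [-1.9,-7.5,4],"yaw": 0,"fingers": 0.6},
    {"linear": [-1.9,-7.5,4],"yaw": 0,"fingers": 0.6},
    {"linear": [-1.9,-7.5,4],"yaw": 0,"fingers": 0.6},
  ],
)

```text
time_s: 1.98
tcp_pos: [466.8, -80.8, 209.8]
eef_rot: [-0.001, -0.075, 0.997, 0.001]
force: [1.0, 0.5, 1.2]
opening: 51.3
```

```bash
python3 w.py -92 0 150; python3 - <<'E'
from station import env
import cv2,numpy as np
for n in ["scene","side","wrist"]:
    d=env.snapshot(n);cv2.imwrite(f"pics/{n}1.png",d["img"][:,:,::-1]);np.savez(f"pics/{n}1.npz",**d)
a=cv2.imread("pics/side1.png")[105:285,250:430];b=cv2.imread("pics/wrist1.png")[:,:]
cv2.imwrite("pics/side1z.png",cv2.resize(a,None,fx=3.3,fy=3.3,interpolation=cv2.INTER_CUBIC))
E
```

```text
1.98 [-150.8    2.6  209.8] yaw 0.0 tilt [ 0.002  0.001 -1.   ] F [1.  0.5 1.2] open 51.3 q [-0.26  0.04  2.    0.    1.11 -1.98]
[-5.89 -0.27  5.97]
```

View pics/wrist1.png

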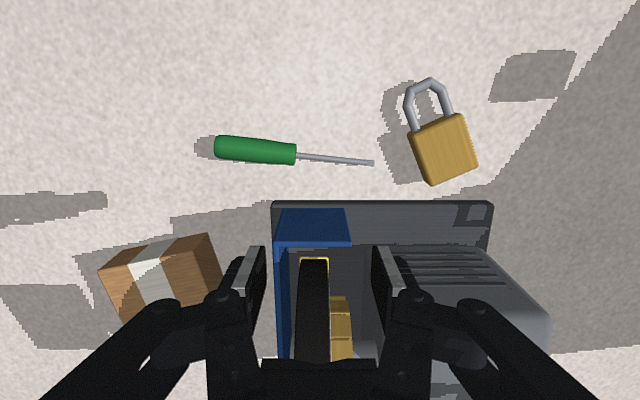

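View pics/side1z.png

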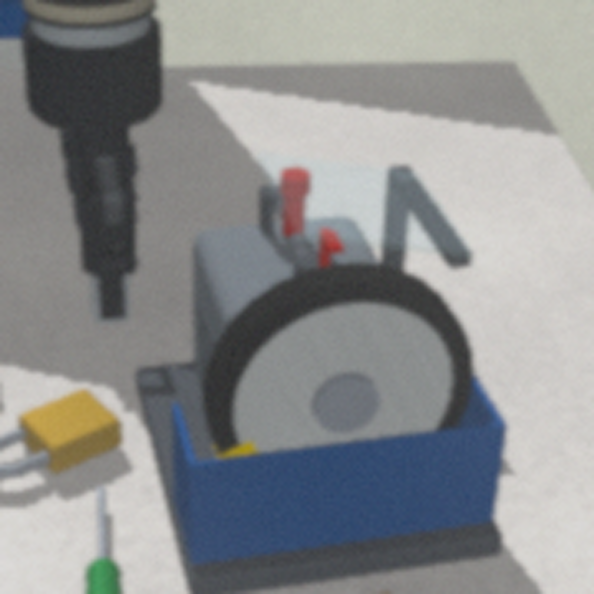

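jog_arm(
  steps=[
    {"linear": [0,-0.3,2.5],"yaw": 0,"fingers": 0.6},
    {"linear": [0,-0.3,5.5],"yaw": 0,"fingers": 0.6},
    {"linear": [0,-0.3,8.3],"yaw": 0,"fingers": 0.6},
    {"linear": [-2,-0.3,8.4],"yaw": 0,"fingers": 0.6},
    {"linear": [-4,-0.3,8.4],"yaw": 0,"fingers": 0.6},
    {"linear": [-5.9,-0.3,8.4],"yaw": 0,"fingers": 0.6},
    {"linear": [-5.9,-0.3,8.4],"yaw": 0,"fingers": 0.6},
    {"linear": [-5.9,-0.3,8.4],"yaw": 0,"fingers": 0.6},
  ],
)

```text
time_s: 2.8
tcp_pos: [527.2, -74.9, 127.1]
eef_rot: [0.001, -0.076, 0.997, -0.0]
force: [-1.0, -0.6, -0.9]
opening: 51.0
```

```bash
cat > pic.py <<'E'
from station import env
import cv2,numpy as np,sys
k=sys.argv[1]
w,h=env.snapshot("wrist")["img"],env.snapshot("side")
np.savez(f"pics/side{k}.npz",**h);h=h["img"]
a=cv2.resize(h[125:255,280:410],(520,520),interpolation=cv2.INTER_CUBIC)
b=cv2.resize(w[200:400,250:390],(280,400),interpolation=cv2.INTER_CUBIC)
o=np.zeros((520,800,3),np.uint8);o[:,:520]=a;o[:400,520:]=b
cv2.imwrite(f"pics/c{k}.png",o[:,:,::-1])
E
python3 pic.py 2; python3 w.py -92 0 126
```

```text
2.9 [-91.8  -0.5 126.5] yaw 0.001 tilt [ 0.001  0.    -1.   ] F [-0.6  0.6 -0.5] open 51.5 q [-0.22  0.26  1.94 -0.    0.95 -1.94]
[0.02 0.05 0.05]
```

View pics/c2.png

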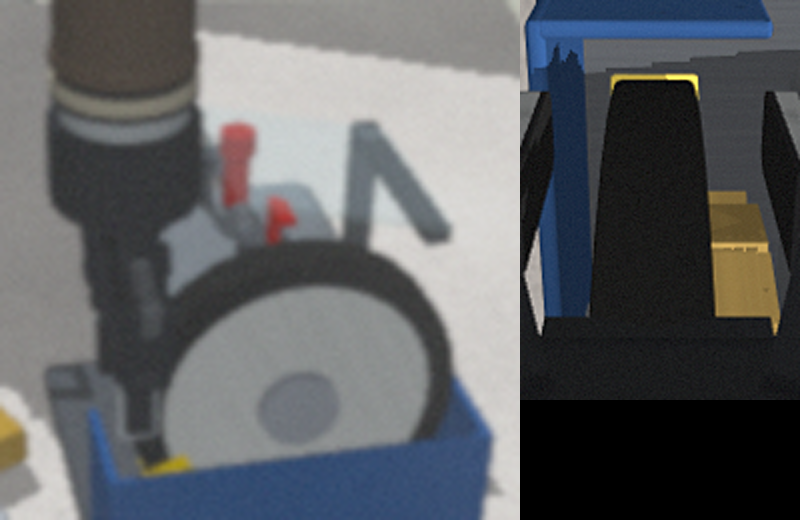

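jog_arm(
  steps=[
    {"linear": [0,0,0],"yaw": 0,"fingers": 0.1},
    {"linear": [0,0,0],"yaw": 0,"fingers": 0.1},
    {"linear": [0,0,0],"yaw": 0,"fingers": 0.1},
    {"linear": [0,0,0],"yaw": 0,"fingers": 0.1},
  ],
  newtons=25,
)

```text
time_s: 3.23
tcp_pos: [525.6, -76.1, 126.4]
eef_rot: [-0.001, -0.074, 0.997, -0.0]
force: [-1.8, -2.1, 1.5]
opening: 23.3
```

jog_arm(
  steps=[
    {"linear": [0,0,-0.6],"yaw": 0,"fingers": 0.1},
    {"linear": [0,0,-1.2],"yaw": 0,"fingers": 0.1},
    {"linear": [-0.1,0,-1.8],"yaw": 0,"fingers": 0.1},
    {"linear": [-0.2,0,-2.4],"yaw": 0,"fingers": 0.1},
    {"linear": [-0.3,0,-3.0],"yaw": 0,"fingers": 0.1},
    {"linear": [-0.4,0,-3.4],"yaw": 0,"fingers": 0.1},
    {"linear": [-0.4,0,-3.4],"yaw": 0,"fingers": 0.1},
    {"linear": [-0.4,0,-3.4],"yaw": 0,"fingers": 0.1},
  ],
)

```text
time_s: 3.9
tcp_pos: [535.3, -74.7, 161.5]
eef_rot: [0.006, -0.074, 0.997, -0.0]
force: [10.1, 0.7, -7.4]
opening: 22.9
```

```bash
python3 pic.py 3; python3 w.py -92 0 126
```

```text
4.0 [-82.2  -1.6 161.3] yaw -0.001 tilt [-0.012 -0.001 -1.   ] F [10.4  1.7 -7.4] open 23.0 q [-0.22  0.22  1.9   0.    1.01 -1.94]
[1.02 0.16 3.52]
```

View pics/c3.png

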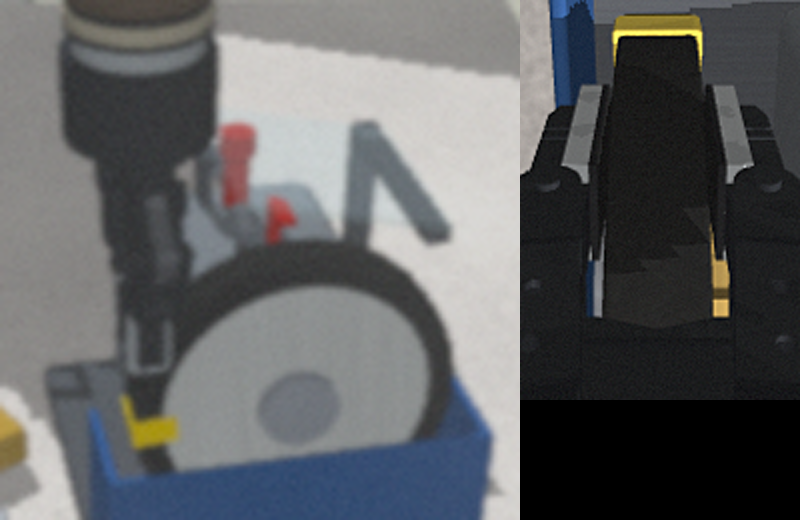

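jog_arm(
  steps=[
    {"linear": [0.4,0,0],"yaw": 0,"fingers": 0.5},
    {"linear": [0.4,0,0],"yaw": 0,"fingers": 0.5},
    {"linear": [0.4,0,0],"yaw": 0,"fingers": 0.5},
    {"linear": [0.4,0,1.8],"yaw": 0,"fingers": 0.5},
    {"linear": [0.4,0,3.5],"yaw": 0,"fingers": 0.5},
    {"linear": [0.4,0,3.8],"yaw": 0,"fingers": 0.5},
    {"linear": [0.4,0,3.8],"yaw": 0,"fingers": 0.1},
    {"linear": [0.4,0,3.8],"yaw": 0,"fingers": 0.1},
  ],
)

```text
time_s: 4.67
tcp_pos: [525.9, -76.1, 122.5]
eef_rot: [-0.001, -0.075, 0.997, -0.0]
force: [-1.1, -0.2, -2.6]
opening: 23.1
```

jog_arm(
  steps=[
    {"linear": [0,0,0],"yaw": 0,"fingers": 0.1},
    {"linear": [0,0,-0.8],"yaw": 0,"fingers": 0.1},
    {"linear": [0,0,-1.6],"yaw": 0,"fingers": 0.1},
    {"linear": [0,0,-2.4],"yaw": 0,"fingers": 0.1},
    {"linear": [0,0,-3.2],"yaw": 0,"fingers": 0.1},
    {"linear": [-0.2,0,-3.8],"yaw": 0,"fingers": 0.1},
    {"linear": [-0.2,0,-3.8],"yaw": 0,"fingers": 0.1},
    {"linear": [-0.2,0,-3.8],"yaw": 0,"fingers": 0.1},
  ],
)

```text
time_s: 5.33
tcp_pos: [535.3, -74.7, 163.2]
eef_rot: [0.008, -0.074, 0.997, -0.0]
force: [11.9, 3.0, -8.5]
opening: 22.9
```

```bash
python3 pic.py 4; python3 w.py -92 0 126
```

```text
5.43 [-82.3  -1.5 162.9] yaw -0.001 tilt [-0.016 -0.002 -1.   ] F [11.6  2.4 -8.3] open 22.6 q [-0.22  0.21  1.9   0.01  1.01 -1.94]
[1.03 0.16 3.67]
```

View pics/c4.png

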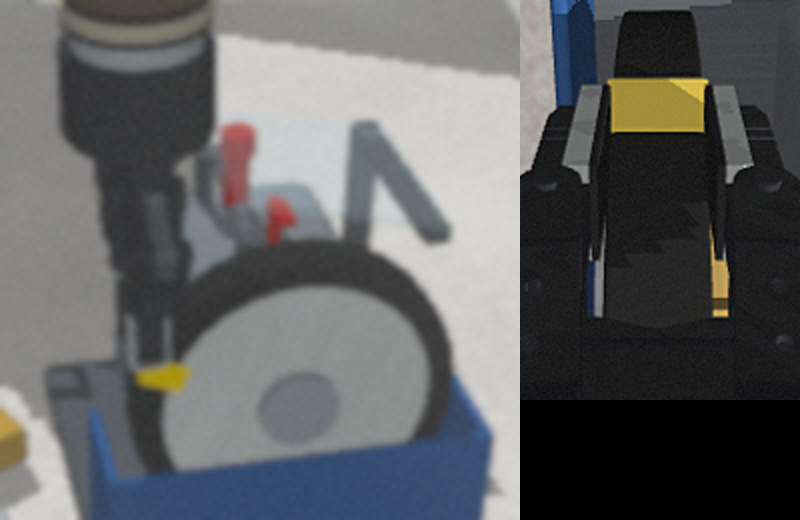

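jog_arm(
  steps=[
    {"linear": [0.2,0,0],"yaw": 0,"fingers": 0.5},
    {"linear": [0.2,0,0],"yaw": 0,"fingers": 0.5},
    {"linear": [0.2,0,0],"yaw": 0,"fingers": 0.5},
    {"linear": [0.2,0,1.8],"yaw": 0,"fingers": 0.5},
    {"linear": [0.2,0,3.5],"yaw": 0,"fingers": 0.5},
    {"linear": [0.2,0,3.8],"yaw": 0,"fingers": 0.5},
    {"linear": [0.2,0,3.8],"yaw": 0,"fingers": 0.1},
    {"linear": [0.2,0,3.8],"yaw": 0,"fingers": 0.1},
  ],
)

```text
time_s: 6.1
tcp_pos: [526.0, -76.1, 122.6]
eef_rot: [-0.001, -0.075, 0.997, -0.0]
force: [0.4, 0.6, -0.8]
opening: 23.4
```

jog_arm(
  steps=[
    {"linear": [0,0,0],"yaw": 0,"fingers": 0.1},
    {"linear": [0,0,-0.8],"yaw": 0,"fingers": 0.1},
    {"linear": [0,0,-1.6],"yaw": 0,"fingers": 0.1},
    {"linear": [0,0,-2.4],"yaw": 0,"fingers": 0.1},
    {"linear": [0,0,-3.2],"yaw": 0,"fingers": 0.1},
    {"linear": [-0.2,0,-3.8],"yaw": 0,"fingers": 0.1},
    {"linear": [-0.2,0,-3.8],"yaw": 0,"fingers": 0.1},
    {"linear": [-0.2,0,-3.8],"yaw": 0,"fingers": 0.1},
  ],
)

```text
time_s: 6.77
tcp_pos: [535.0, -74.8, 163.1]
eef_rot: [0.008, -0.074, 0.997, -0.0]
force: [11.6, 3.6, -8.3]
opening: 23.0
```

```bash
python3 pic.py 5; python3 w.py -92 0 126; python3 - <<'E'
from h import *
si=dict(np.load("pics/side0.npz"));p=np.load("pose.npy")
for th in np.arange(4.4,6.5,.1):
    q=m2w(p,[[r*np.sin(th),-12,125+r*np.cos(th)] for r in (67,89)])
    print(round(th,1),np.round((proj(si,q)-[280,125])*4).tolist())
E
```

```text
6.87 [-82.5  -1.5 162.8] yaw -0.001 tilt [-0.016 -0.002 -1.   ] F [11.   2.6 -8.1] open 22.9 q [-0.22  0.21  1.9   0.    1.01 -1.94]
[1.01 0.16 3.67]
4.4 [[180.0, 447.0], [142.0, 462.0]]
4.5 [[177.0, 438.0], [138.0, 450.0]]
4.6 [[175.0, 428.0], [135.0, 437.0]]
4.7 [[175.0, 419.0], [134.0, 424.0]]
4.8 [[175.0, 408.0], [135.0, 410.0]]
4.9 [[177.0, 398.0], [137.0, 397.0]]
5.0 [[180.0, 388.0], [141.0, 383.0]]
5.1 [[185.0, 377.0], [146.0, 369.0]]
5.2 [[190.0, 367.0], [154.0, 355.0]]
5.3 [[197.0, 358.0], [162.0, 342.0]]
5.4 [[204.0, 348.0], [173.0, 330.0]]
5.5 [[213.0, 339.0], [184.0, 318.0]]
5.6 [[223.0, 331.0], [197.0, 306.0]]
5.7 [[233.0, 324.0], [211.0, 296.0]]
5.8 [[244.0, 317.0], [226.0, 287.0]]
5.9 [[256.0, 311.0], [242.0, 279.0]]
6.0 [[268.0, 306.0], [258.0, 273.0]]
6.1 [[280.0, 302.0], [274.0, 268.0]]
6.2 [[293.0, 300.0], [291.0, 264.0]]
6.3 [[305.0, 298.0], [308.0, 262.0]]
6.4 [[317.0, 297.0], [325.0, 261.0]]
```

View pics/c5.png

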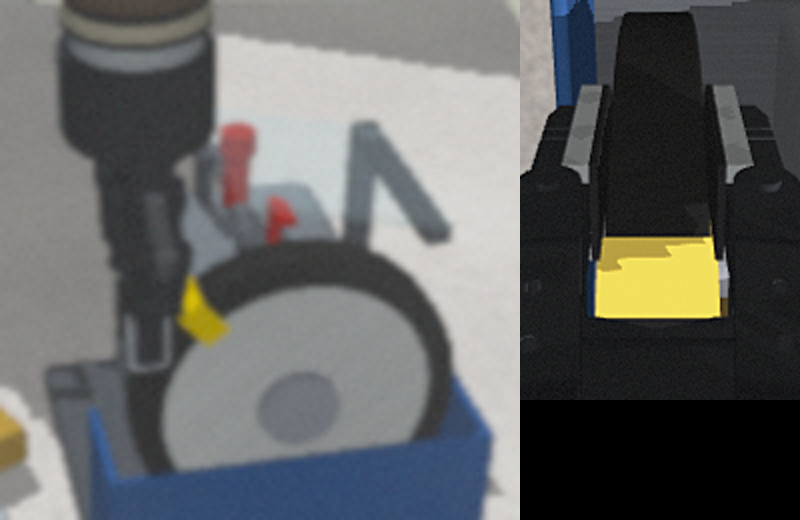

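jog_arm(
  steps=[
    {"linear": [0.2,0,0],"yaw": 0,"fingers": 0.5},
    {"linear": [0.2,0,0],"yaw": 0,"fingers": 0.5},
    {"linear": [0.2,0,0],"yaw": 0,"fingers": 0.5},
    {"linear": [0.2,0,1.8],"yaw": 0,"fingers": 0.5},
    {"linear": [0.2,0,3.5],"yaw": 0,"fingers": 0.5},
    {"linear": [0.2,0,3.8],"yaw": 0,"fingers": 0.5},
    {"linear": [0.2,0,3.8],"yaw": 0,"fingers": 0.1},
    {"linear": [0.2,0,3.8],"yaw": 0,"fingers": 0.1},
  ],
)

```text
time_s: 7.53
tcp_pos: [526.0, -76.1, 122.6]
eef_rot: [-0.001, -0.075, 0.997, -0.0]
force: [-1.3, -0.3, -1.4]
opening: 23.5
```

jog_arm(
  steps=[
    {"linear": [0,0,0],"yaw": 0,"fingers": 0.1},
    {"linear": [0,0,-0.8],"yaw": 0,"fingers": 0.1},
    {"linear": [0,0,-1.6],"yaw": 0,"fingers": 0.1},
    {"linear": [0,0,-2.4],"yaw": 0,"fingers": 0.1},
    {"linear": [0,0,-3.2],"yaw": 0,"fingers": 0.1},
    {"linear": [-0.2,0,-3.8],"yaw": 0,"fingers": 0.1},
    {"linear": [-0.2,0,-3.8],"yaw": 0,"fingers": 0.1},
    {"linear": [-0.2,0,-3.8],"yaw": 0,"fingers": 0.1},
  ],
)

```text
time_s: 8.2
tcp_pos: [535.1, -74.8, 163.1]
eef_rot: [0.008, -0.074, 0.997, -0.0]
force: [11.8, 2.5, -8.7]
opening: 23.2
```

jog_arm(
  steps=[
    {"linear": [0.2,0,0],"yaw": 0,"fingers": 0.5},
    {"linear": [0.2,0,0],"yaw": 0,"fingers": 0.5},
    {"linear": [0.2,0,0],"yaw": 0,"fingers": 0.5},
    {"linear": [0.2,0,1.8],"yaw": 0,"fingers": 0.5},
    {"linear": [0.2,0,3.5],"yaw": 0,"fingers": 0.5},
    {"linear": [0.2,0,3.8],"yaw": 0,"fingers": 0.5},
    {"linear": [0.2,0,3.8],"yaw": 0,"fingers": 0.1},
    {"linear": [0.2,0,3.8],"yaw": 0,"fingers": 0.1},
  ],
)

```text
time_s: 8.87
tcp_pos: [526.0, -76.1, 122.6]
eef_rot: [-0.001, -0.075, 0.997, -0.0]
force: [-1.1, -1.1, -0.8]
opening: 23.7
```

```bash
python3 pic.py 6; python3 w.py -92 0 126
```

```text
8.97 [-91.4  -1.5 122.7] yaw 0.0 tilt [ 0.001 -0.    -1.   ] F [-1.2 -2.2 -1.5] open 23.5 q [-0.23  0.26  1.94 -0.    0.94 -1.94]
[ 0.06  0.15 -0.33]
```

View pics/c6.png

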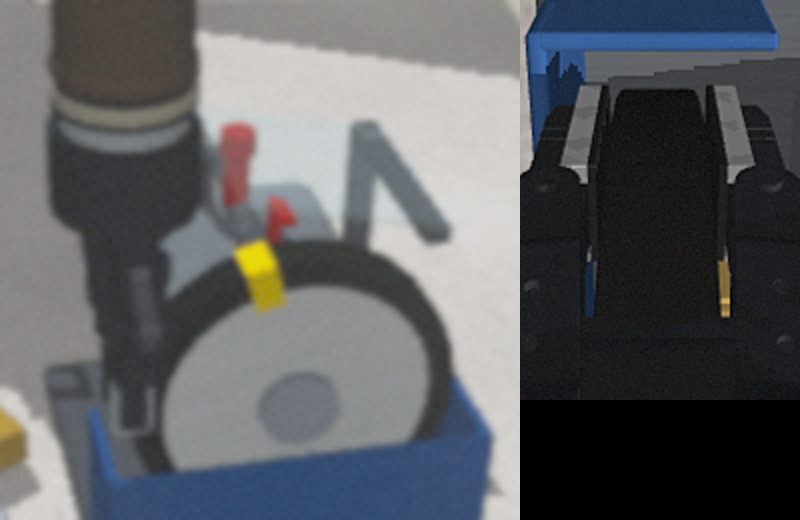

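jog_arm(
  steps=[
    {"linear": [0,0,0],"yaw": 0,"fingers": 0.1},
    {"linear": [0,0,-0.5],"yaw": 0,"fingers": 0.1},
    {"linear": [0,0,-1.0],"yaw": 0,"fingers": 0.1},
    {"linear": [0,0,-1.5],"yaw": 0,"fingers": 0.1},
    {"linear": [0,0,-2.0],"yaw": 0,"fingers": 0.1},
    {"linear": [-0.1,0,-2.4],"yaw": 0,"fingers": 0.1},
    {"linear": [-0.1,0,-2.4],"yaw": 0,"fingers": 0.1},
    {"linear": [-0.1,0,-2.4],"yaw": 0,"fingers": 0.1},
  ],
)

```text
time_s: 9.63
tcp_pos: [532.1, -75.2, 148.7]
eef_rot: [0.006, -0.074, 0.997, -0.0]
force: [7.4, 1.9, -4.3]
opening: 23.6
```

```bash
cat > ang.py <<'E'
from h import *;from station import env;import sys
from scipy.optimize import minimize_scalar
p=np.load("pose.npy");d=env.snapshot("side");np.savez("pics/sidelast.npz",**d)
hsv=cv2.cvtColor(d["img"],cv2.COLOR_RGB2HSV)
m=cv2.inRange(hsv,(22,150,100),(34,255,255))[155:230,300:400]
n,l,st,c=cv2.connectedComponentsWithStats(m);i=1+st[1:,4].argmax();ce=c[i]+[300,155];print("area",st[i,4],"centroid",ce)
# model centroid: render stripe polygons in supersampled raster
def cen(th):
    R=lambda u,y,r:[r*np.sin(th)+u*np.cos(th),y,125+r*np.cos(th)-u*np.sin(th)]
    im=np.zeros((750,1000),np.uint8)
    for Q in([R(-8,-12,66),R(8,-12,66),R(8,-12,89.6),R(-8,-12,89.6)],[R(-8,-12,89.6),R(8,-12,89.6),R(8,12,89.6),R(-8,12,89.6)]):
        cv2.fillConvexPoly(im,np.int32(np.round((proj(d,m2w(p,Q))-[300,155]+.5)*10)),255)
    M=cv2.moments(im,True);return np.array([M["m10"]/M["m00"],M["m01"]/M["m00"]])/10-.5+[300,155],M["m00"]/100
ths=np.arange(5.4,6.8,.01);e=[np.hypot(*(cen(t)[0]-ce)) for t in ths];k=np.argmin(e)
print("theta-2pi",ths[k]-2*np.pi,"err px",e[k],"model area",cen(ths[k])[1])
E
python3 ang.py; python3 pic.py 7; python3 w.py -92 0 126
```

```text
area 121 centroid [356.26446281 191.01652893]
theta-2pi 0.01681469282039494 err px 0.9721073594501186 model area 121.07
9.78 [-85.4  -1.5 148.6] yaw -0.001 tilt [-0.011 -0.001 -1.   ] F [ 7.8  1.5 -4.6] open 23.2 q [-0.22  0.23  1.92  0.    0.98 -1.94]
[0.69 0.16 2.25]
```

View pics/c7.png

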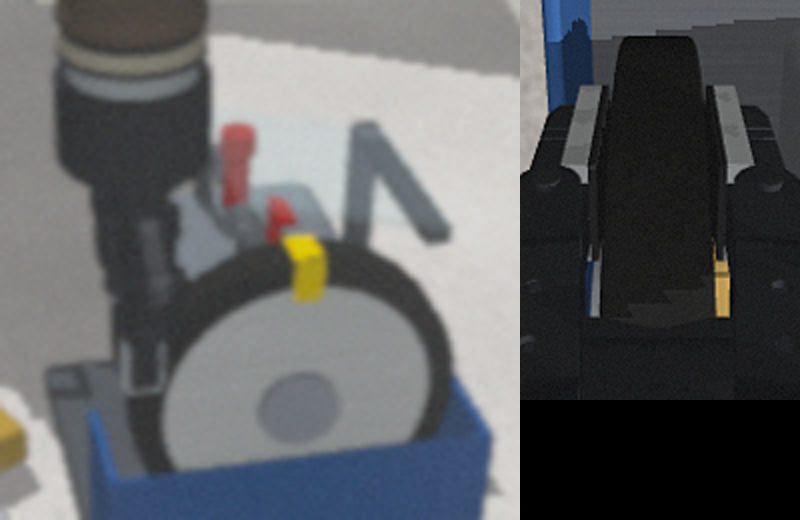

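jog_arm(
  steps=[
    {"linear": [0,0,0],"yaw": 0,"fingers": 0.5},
    {"linear": [0,0,0],"yaw": 0,"fingers": 0.5},
    {"linear": [0,0,0],"yaw": 0,"fingers": 0.5},
    {"linear": [0,0,0],"yaw": 0,"fingers": 0.5},
    {"linear": [0,0,0],"yaw": 0,"fingers": 0.5},
  ],
)

```text
time_s: 10.2
tcp_pos: [527.3, -75.6, 146.5]
eef_rot: [-0.0, -0.074, 0.997, 0.0]
force: [1.1, -1.0, -1.2]
opening: 42.6
```

```bash
python3 ang.py; python3 ang.py; python3 w.py -150 0 148; python3 - <<'E'
from station import env
import cv2
b=env.snapshot("scene")["img"][150:310,260:420,::-1]
cv2.imwrite("pics/sc8.png",cv2.resize(b,(600,600),interpolation=cv2.INTER_CUBIC))
E
```

```text
area 123 centroid [356.3902439  190.91869919]
theta-2pi 0.026814692820394725 err px 1.0559092397837933 model area 120.44
area 123 centroid [356.33333333 190.98373984]
theta-2pi 0.026814692820394725 err px 1.0023178546528415 model area 120.44
10.3 [-90.2  -1.2 146.3] yaw -0.0 tilt [ 0.  0. -1.] F [-1.  -0.5  0.9] open 42.8 q [-0.22  0.23  1.92  0.    0.99 -1.94]
[ 5.98  0.12 -0.17]
```

View pics/sc8.png

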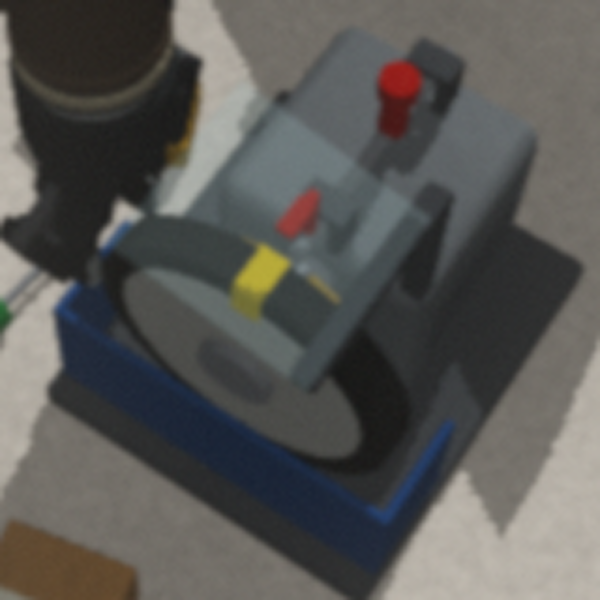

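jog_arm(
  steps=[
    {"linear": [2,0,0],"yaw": 0,"fingers": 0.5},
    {"linear": [5,0,0],"yaw": 0,"fingers": 0.5},
    {"linear": [6.5,0,-1.5],"yaw": 0,"fingers": 0.3},
    {"linear": [6.5,1.5,-5],"yaw": 0,"fingers": 0.1},
    {"linear": [6,4,-8],"yaw": 0,"fingers": 0},
    {"linear": [5,7,-11],"yaw": 0,"fingers": 0},
    {"linear": [3.5,10,-13.5],"yaw": 0,"fingers": 0},
    {"linear": [2,13.5,-15],"yaw": 0,"fingers": 0},
  ],
)

```text
time_s: 11.02
tcp_pos: [488.7, 54.3, 299.6]
eef_rot: [0.003, -0.074, 0.997, -0.001]
force: [1.6, -0.6, 1.3]
opening: 0.1
```

```bash
python3 w.py 0 170 300;python3 ang.py
```

```text
11.02 [-109.   133.   299.6] yaw -0.002 tilt [-0.006 -0.001 -1.   ] F [ 1.6 -0.6  1.3] open 0.1 q [ 0.02 -0.02  1.87 -0.    1.29 -1.7 ]
[-1.09e+01  3.73e+00  1.00e-02]
area 117 centroid [356.4017094  190.82905983]
theta-2pi 0.026814692820394725 err px 1.1430832597212706 model area 120.44
```

jog_arm(
  steps=[
    {"linear": [-2.5,1.5,0],"yaw": 0,"fingers": 0},
    {"linear": [-5.5,3,0],"yaw": 0,"fingers": 0},
    {"linear": [-8.5,3.7,0],"yaw": 0,"fingers": 0},
    {"linear": [-10.5,3.7,0],"yaw": 0,"fingers": 0},
    {"linear": [-10.7,3.7,2],"yaw": 0,"fingers": 0},
    {"linear": [-10.7,3.7,4],"yaw": 0,"fingers": 0},
    {"linear": [-10.7,3.7,5],"yaw": 0,"fingers": 0},
    {"linear": [-10.7,3.7,5],"yaw": 0,"fingers": 0},
  ],
)

```text
time_s: 11.73
tcp_pos: [585.0, 105.9, 241.9]
eef_rot: [-0.004, -0.075, 0.997, -0.0]
force: [0.3, -0.0, -0.1]
opening: -0.2
```

```bash
python3 w.py 0 168 198;python3 ang.py; python3 - <<'E'
from station import env
import cv2,numpy as np
w=env.snapshot("wrist")["img"];s=env.snapshot("side")["img"]
o=np.zeros((400,800,3),np.uint8);o[:,:400]=w[:,120:520];o[:,400:]=cv2.resize(s[110:230,290:410],(400,400),interpolation=cv2.INTER_CUBIC)
cv2.imwrite("pics/k1.png",o[:,:,::-1])
E
```

```text
11.73 [ -6.1 169.7 241.9] yaw 0.0 tilt [ 0.008  0.    -1.   ] F [ 0.3 -0.  -0.1] open -0.2 q [ 0.11  0.25  1.69 -0.    1.21 -1.61]
[-0.64 -0.17  4.38]
area 112 centroid [356.375      191.23214286]
theta-2pi 0.026814692820394725 err px 0.7508698064365203 model area 120.44
```

View pics/k1.png

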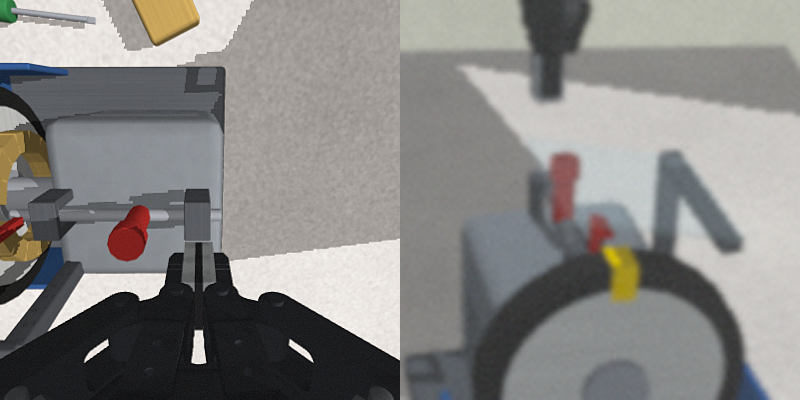

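jog_arm(
  steps=[
    {"linear": [-0.4,-0.1,1],"yaw": 0,"fingers": 0},
    {"linear": [-0.4,-0.1,2.5],"yaw": 0,"fingers": 0},
    {"linear": [-0.4,-0.1,3.8],"yaw": 0,"fingers": 0},
    {"linear": [-0.4,-0.1,4.3],"yaw": 0,"fingers": 0},
    {"linear": [-0.4,-0.1,4.3],"yaw": 0,"fingers": 0},
    {"linear": [-0.4,-0.1,4.3],"yaw": 0,"fingers": 0},
  ],
)

```text
time_s: 12.38
tcp_pos: [591.6, 105.9, 202.5]
eef_rot: [-0.0, -0.075, 0.997, -0.0]
force: [-0.1, 0.0, 0.4]
opening: -0.2
```

```bash
python3 w.py 0 150 198; python3 - <<'E'
from station import env
import cv2,numpy as np
w=env.snapshot("wrist")["img"];s=env.snapshot("side")["img"]
o=np.zeros((400,800,3),np.uint8);o[:,:400]=w[:,120:520];o[:,400:]=cv2.resize(s[110:230,290:410],(400,400),interpolation=cv2.INTER_CUBIC)
cv2.imwrite("pics/k2.png",o[:,:,::-1])
E
```

```text
12.38 [  0.4 168.7 202.5] yaw 0.0 tilt [ 0.001  0.    -1.   ] F [-0.1  0.   0.4] open -0.2 q [ 0.1   0.29  1.72 -0.    1.13 -1.62]
[ 0.04 -1.87  0.45]
```

View pics/k2.png

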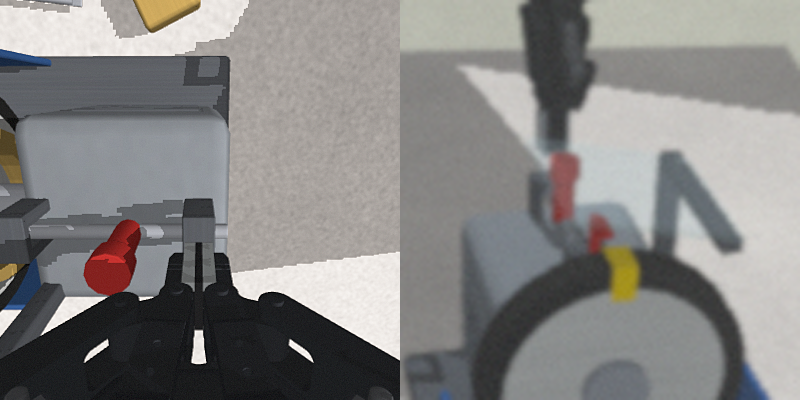

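jog_arm(
  steps=[
    {"linear": [0,-0.4,0.3],"yaw": 0,"fingers": 0},
    {"linear": [0,-0.8,0.3],"yaw": 0,"fingers": 0},
    {"linear": [0,-1.2,0.3],"yaw": 0,"fingers": 0},
    {"linear": [0,-1.6,0.3],"yaw": 0,"fingers": 0},
    {"linear": [0,-2.0,0.3],"yaw": 0,"fingers": 0},
    {"linear": [0,-2.3,0.3],"yaw": 0,"fingers": 0},
    {"linear": [0,-2.3,0.3],"yaw": 0,"fingers": 0},
  ],
)

```text
time_s: 13.07
tcp_pos: [595.3, 82.6, 199.9]
eef_rot: [0.0, -0.074, 0.997, -0.0]
force: [-0.2, -0.2, 0.2]
opening: 0.1
```

```bash
python3 w.py 0 131 198; python3 ang.py; python3 - <<'E'
from station import env
import cv2,numpy as np
w=env.snapshot("wrist")["img"];s=env.snapshot("side")["img"]
o=np.zeros((400,800,3),np.uint8);o[:,:400]=w[:,120:520];o[:,400:]=cv2.resize(s[110:230,290:410],(400,400),interpolation=cv2.INTER_CUBIC)
cv2.imwrite("pics/k3.png",o[:,:,::-1])
E
```

```text
13.07 [  0.6 145.1 199.9] yaw -0.001 tilt [-0. -0. -1.] F [-0.2 -0.2  0.2] open 0.1 q [ 0.07  0.29  1.72 -0.    1.13 -1.65]
[ 0.06 -1.41  0.19]
area 106 centroid [356.66037736 191.66981132]
theta-2pi 0.026814692820394725 err px 0.31344685739919537 model area 120.44
```

View pics/k3.png

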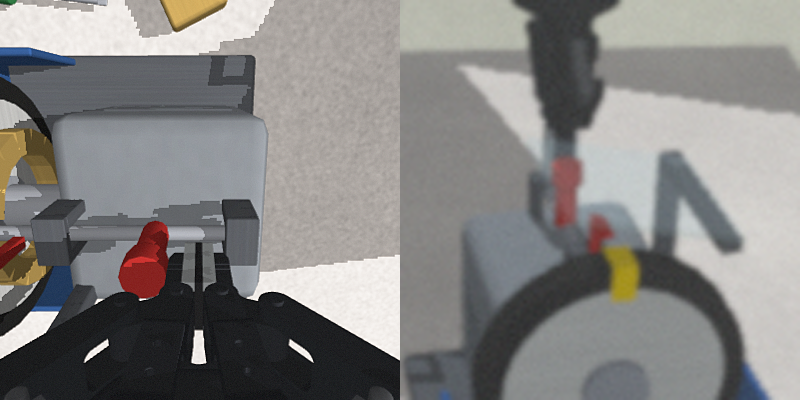

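jog_arm(
  steps=[
    {"linear": [0,-0.3,0],"yaw": 0,"fingers": 0},
    {"linear": [0,-0.6,0],"yaw": 0,"fingers": 0},
    {"linear": [0,-0.9,0],"yaw": 0,"fingers": 0},
    {"linear": [0,-1.2,0],"yaw": 0,"fingers": 0},
    {"linear": [0,-1.5,0],"yaw": 0,"fingers": 0},
    {"linear": [0,-1.5,0],"yaw": 0,"fingers": 0},
  ],
)

```text
time_s: 13.72
tcp_pos: [597.4, 67.7, 199.8]
eef_rot: [-0.0, -0.074, 0.997, -0.0]
force: [0.1, 0.3, -0.8]
opening: 0.1
```

```bash
cat > k.py <<'E'
from station import env
import cv2,numpy as np,sys
w=env.snapshot("wrist")["img"];s=env.snapshot("side")["img"]
o=np.zeros((400,800,3),np.uint8);o[:,:400]=w[:,120:520];o[:,400:]=cv2.resize(s[110:230,290:410],(400,400),interpolation=cv2.INTER_CUBIC)
cv2.imwrite(f"pics/k{sys.argv[1]}.png",o[:,:,::-1])
E
python3 w.py 0 131 198; python3 ang.py; python3 k.py 4
```

```text
13.72 [  0.5 130.  199.8] yaw -0.0 tilt [ 0. -0. -1.] F [ 0.1  0.3 -0.8] open 0.1 q [ 0.04  0.29  1.72 -0.    1.13 -1.68]
[0.05 0.1  0.18]
area 109 centroid [356.53211009 191.59633028]
theta-2pi 0.026814692820394725 err px 0.36670392974662974 model area 120.44
```

View pics/k4.png

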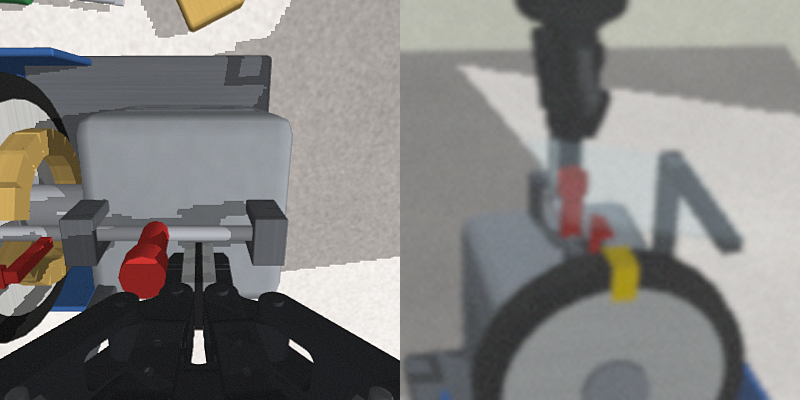

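jog_arm(
  steps=[
    {"linear": [0,-0.2,0],"yaw": 0,"fingers": 0},
    {"linear": [0,-0.4,0],"yaw": 0,"fingers": 0},
    {"linear": [0,-0.5,0],"yaw": 0,"fingers": 0},
    {"linear": [0,-0.5,0],"yaw": 0,"fingers": 0},
  ],
)

```text
time_s: 14.2
tcp_pos: [597.6, 66.5, 199.8]
eef_rot: [-0.0, -0.074, 0.997, 0.003]
force: [-1.4, 8.0, 0.5]
opening: 0.2
```

```bash
python3 w.py 0 131 198; python3 ang.py
```

```text
14.2 [  0.5 128.9 199.8] yaw -0.001 tilt [ 0.     0.006 -1.   ] F [-1.4  8.   0.5] open 0.2 q [ 0.04  0.29  1.72  0.01  1.13 -1.69]
[0.05 0.21 0.19]
area 105 centroid [356.68571429 191.57142857]
theta-2pi 0.026814692820394725 err px 0.4145547217973817 model area 120.44
```

jog_arm(
  steps=[
    {"linear": [0,0.6,0],"yaw": 0,"fingers": 0},
    {"linear": [0,2,0],"yaw": 0,"fingers": 0},
    {"linear": [0,4,-0.5],"yaw": 0,"fingers": 0},
    {"linear": [0,4.5,-3],"yaw": 0,"fingers": 0},
    {"linear": [0,5,-6],"yaw": 0,"fingers": 0},
    {"linear": [2,5.5,-9],"yaw": 0,"fingers": 0},
    {"linear": [4,6,-12],"yaw": 0,"fingers": 0},
    {"linear": [4,6,-12],"yaw": 0,"fingers": 0},
  ],
)

```text
time_s: 14.92
tcp_pos: [550.5, 118.2, 327.5]
eef_rot: [0.005, -0.075, 0.997, 0.0]
force: [0.7, -0.1, 0.4]
opening: -0.3
```

```bash
python3 w.py; python3 ang.py; python3 - <<'E'
from h import *;from station import env
p=np.load("pose.npy")
for n in("scene","side"):
    d=env.snapshot(n);hs=cv2.cvtColor(d["img"],cv2.COLOR_RGB2HSV)
    for t in(8,20,24): print(n,t,proj(d,m2w(p,[[0,130-t,212]])))
    np.savez(f"pics/{n}f.npz",**d)
    u,v=proj(d,m2w(p,[[0,106,205]]))[0].astype(int)
    cv2.imwrite(f"pics/f{n}.png",cv2.resize(d["img"][v-40:v+60,u-60:u+60,::-1],(600,500),interpolation=cv2.INTER_CUBIC));print("origin",u-60,v-40)
d=env.snapshot("wrist");cv2.imwrite("pics/fw.png",d["img"][:,:,::-1])
E
```

```text
14.92 [-38.4 187.  327.5] yaw 0.001 tilt [-0.011 -0.001 -1.   ] F [ 0.7 -0.1  0.4] open -0.3 q [ 0.13  0.11  1.68 -0.    1.34 -1.59]
area 110 centroid [356.67272727 191.41818182]
theta-2pi 0.026814692820394725 err px 0.5584430980258747 model area 120.44
scene 8 [[364.84201572 174.39177434]]
scene 20 [[361.45658702 178.83394324]]
scene 24 [[360.32033296 180.32487183]]
origin 300 142
side 8 [[340.16945584 161.43983491]]
side 20 [[341.45461858 163.82298164]]
side 24 [[341.88916113 164.62877737]]
origin 281 127
```

View pics/fside.png

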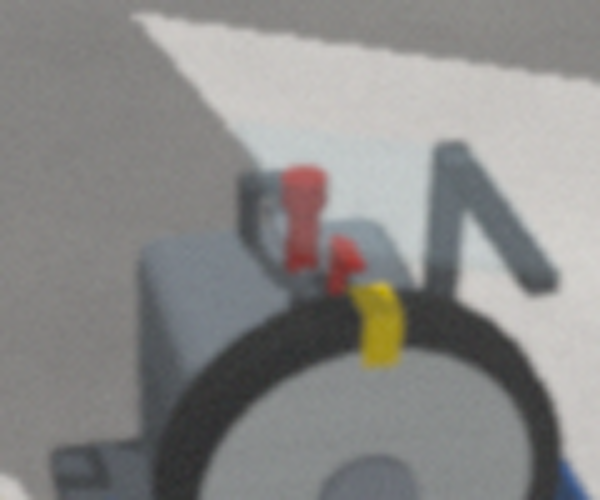

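View pics/fscene.png

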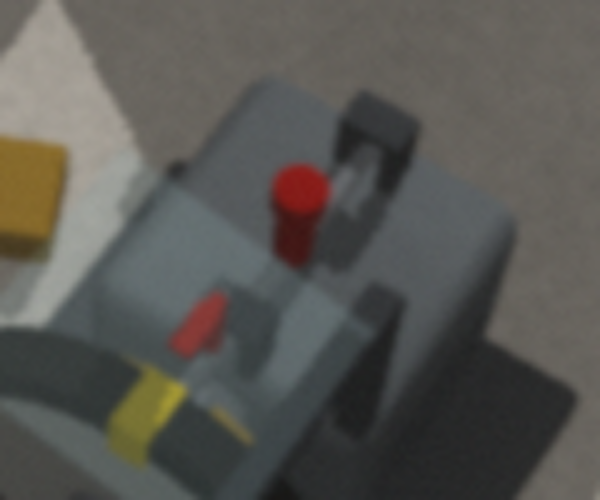

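View pics/fw.png

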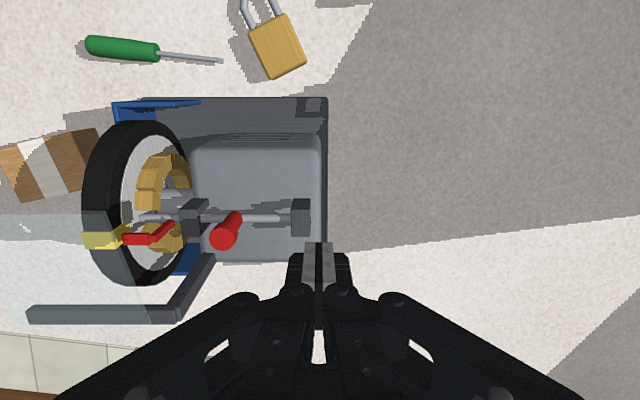

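```bash
python3 -c "
from station import env
print(env.job_done())"
```

```text
the job is handed in; nothing more can be done
None
```

The wheel's yellow mark is at the top, the index bolt is pushed home into the notch, and the job is handed in at about 15 s of the 72 s allowed. `job_done` reports no verdict.

**What I did:**
- The jog interface cannot tilt the tool. I gripped the rim with the tool pointing straight down, just outside the shield's edge on the robot's side.
- Five short lifting strokes brought the mark up from about 4.2 rad. After opening the gripper I measured the angle again and it had not shifted noticeably.
- I then pushed the red knob towards the wheel with the closed fingers until it stopped at 8 N. After that I backed off and raised the gripper clear.

**Last checks:**
- **Wheel:** the mark was about 0.03 rad from the top in the side camera. It read the same before and after the bolt went in.
- **Bolt:** the knob was where about 24 mm of travel puts it, in both the scene and side cameras. The pixel scale is only good to a few mm.
- **Gripper:** it was clear of everything, with the force reading at noise level.
- **Other objects:** the padlock, box and screwdriver looked unmoved in the last wrist picture. I did not measure them.

No check failed. The only small disagreements were up to 1.8 px in the machine pose fit and about 1 px in the mark fit. While gripping, the wheel pulled the tool 6 to 8 mm inward with up to 12 N sideways.

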